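Shim the rocking power supply

TASK

The electrophoresis power supply rocks because one front foot has lost its rubber pad. Picking nothing up, push the wooden wedge along the bench, thin end first, squarely under that short foot until it is snug and the supply can no longer rock - not so far that it jacks the supply up, and without shoving the supply along. Then press down firmly with the fingertips on the corner of the case above that foot to prove that it stays put, and move clear; leave the other things alone.

Things in the scene. Friction and masses are not known exactly. Their poses are not given: they have to be found in the camera images.
- supply: power supply: dark metal box 200 (x) x 240 (y) x 68 mm on 4 round feet, loose, about 3.4 kg; front panel with display, keys, jacks looks to its +x. Origin on the bench under its middle, z up. Box underside at 14 mm, flat top at 82 mm. Rubber feet, 20 mm diameter, 14 mm high, at (78,98), (-78,98), (-78,-98) mm: it stands level on these; over 4 N on the fourth corner rocks it 6 mm down
- short_foot (a point): centre of the flat underside of the short front foot, a bare white stub of 20 mm diameter at (78,-98) mm of the supply; it hangs 6 mm above the bench while the supply is level. The -y side face of the box is 22 mm from the foot's centre
- corner (a point): point on the flat top of the box straight above the short foot, 82 mm above the bench: the place to press. 8 to 15 N there is a fair test
- wedge: pale beech wedge, loose, 0.05 kg, 120 (x) x 45 (y) mm, flat below; 2 mm thick at the thin end (+x), rising evenly to 22 mm at the square upright back (-x); sides upright. Origin: middle of its underside, z up. Slides with under 1 N. Starts beyond the supply's -y side, thin end roughly toward it, askew and up to 40 mm out of line with the short foot
- wedge_tip (a point): middle of the wedge's thin edge, at bench height. The wedge bites when this is about 16 mm beyond the foot's centre (foot's centre then 44 mm ahead, +x, of the wedge's origin); the push then climbs from under 1 N to 10 N within a few mm, and past some 12 N the supply starts to slide or to be jacked up
- tip_box: bystander: pale pipette-tip box with grey lid, 124 x 84 x 65 mm, origin under its middle
- reagent: bystander: reagent bottle, 64 mm diameter, 125 mm high, origin under its middle
- tube_rack: bystander: white rack of microtubes, 70 x 140 x 39 mm, origin under its middle
Mind the look-alikes: they are no part of the job. Leave any turquoise look-alike of the wedge alone.

How it is judged:
By the outcome, as a careful person would: the job done as asked, in the order asked, and still so for the second after the job is handed in, with the robot touching nothing.
It also fails if it takes over 67 s, if anything falls off the work surface, if the arm or the gripper's body presses on something with over 40 N, if the wrist force passes 120 N, or if a joint passes its speed limit or range.

ROBOT

A 6-joint arm with a two-finger parallel gripper is mounted at the origin on the work surface. World frame = base frame: x ahead of the robot, y to its left, z up, the work surface at z = 0. Lengths are in mm, angles in rad, forces in N, time in s.
With the tool pointing down it reaches from about 350 to 875 mm from the base axis. Payload 4.2 kg.
Tool frame: the origin (TCP) lies midway between the tips of the shut fingers; the grasp point (between the pads) lies 19 mm behind it; z points along the fingers, y is the direction in which the jaws open and shut (so a half turn about z gives the same grasp; the last joint's range is limited). The gripper opens to 85 mm and grips with 20 to 120 N. Pads are 22 mm wide; open, the fingers measure 114 mm over their backs; the gripper's body (76 mm by 85 mm) begins 54 mm behind the grasp point. The pads swing forward as they close: fully open they stand 13 mm farther back than shut.
Start: joints at [-0.891, 0.385, 0.008, 0, -1.194, -0.259], TCP at [255.319, -570.448, 231.312] pointing down, gripper open.
Joint ranges: [-3.14, 3.14], [-1.21, 2.06], [-1.07, 1.41], [-3.16, 2.05], [-2.99, -0.16], [-3.1, 3.1]. Speed limits (rad/s): [2.79, 2.79, 3.14, 3.14, 3.14, 3.14].

INTERFACE

Orientations are given as a unit quaternion [x, y, z, w].
In Python, from bench import read_state, get_image, job_done, search_frame, regions_of gives the robot as it stands.
- The arm moves only by the tool servo_tool, never from a script. Its arguments are lists of equal length, an entry for each row: "turn": the turn, a rotation vector about the world's x, y, z in rad, a list of three; "dp": the shift along the world's x, y, z in m, a list of three; "fingers": the finger opening in m, from 0 to 0.0854. In form: {"turn": [[rx, ry, rz], ...], "dp": [[tx, ty, tz], ...], "fingers": [fingers, ...]}. A call has exactly 5 rows; each row shifts and turns the pose as measured when the row begins; what a row does not reach is not made up. A row lasts 1/8 s, in which the tool goes at most 62.5 mm and 10.7 degrees, less where a joint would pass 70% of its speed; a pose out of reach is approached as far as the arm can. A call is refused whole if a number of a shift passes 0.0625 or a number of a turn 0.188, either way. A call with a gripper value outside its range is refused whole. The fingers move at their own pace and stop on an object; the grip force is fixed at half the most. Time passes only in rows, so rows that do not move let the fingers close, or fill a call up. It gives the time, the measured TCP pose, the force and the opening at its end, in the units of the state.
- read_state(): the state, without advancing time (a new reading comes with each control period).
- get_image(name): name is "scene" or "top"; returns a dict with "img" (480x640x3 uint8, red, green, blue), "vfov" (degrees; the focal length in pixels is half the picture's height over the tangent of half this angle, whatever the lens; pixels are square), "cx", "cy" (the principal point, pixels), "world_from_camera" (4x4, takes a point from camera to world coordinates). Camera axes: x right, y down, z forward; pixel columns grow to the right and rows downward; lengths in mm; the calibration is good to about 2 mm. A picture is of the moment at which its call begins. There is no depth.
- job_done(): hands the job in, once; it reports no verdict.
Trained networks look in the newest picture that a camera, given by its name, has taken for a name from the list of things; names that differ only in an ending like _2 or _b are one class to them, and where a whole thing is asked for, a point or a joint stands for the part that bears it (a point fixed in the world has none). Each returns a list of dicts, best first, with "score" (0 to 1); they miss things now and then, are a little off and sometimes report something else, mostly with a low value. They report only what shows in the picture. A call takes as long as a camera call. They do not tell look-alikes from the thing itself.
- search_frame(query, camera): "box" ([left, top, width, height] in pixels, round what is visible of it).
- regions_of(query, camera): "region" (480x640 bool, what is visible of it) and "box" ([left, top, width, height] in pixels, round what is visible of it).
The state is a dict: "clock": time; "joints": joint angles; "joint_vel": joint speeds; "joint_efforts": joint torques, N m; "position": TCP position; "ee_rot": TCP orientation; "contact_force": force on the tool from outside, world axes, zero at the start; "wrist_torque": the same for the moment, N m; "gripper_width": finger opening in mm.
Only numpy, scipy, OpenCV 4.12 (cv2) and the standard library are available. Lean on these libraries where they do the work, as an engineer would, in place of code of your own. Each camera call takes 0.05 s, during which the arm holds its last target. There are 200 camera calls.

## Working session

There is one attempt and no reset: what is moved stays moved. The work goes in short steps, Python scripts to look and compute and a tool call to move; the robot and the scene stay as the last step left them, time stands still between calls to the robot, and variables do not carry over. Pictures are saved under pics/ and viewed, about 8 in all and at most 12, crops included, and the job is handed in when it is done.

Besides the shell and the picture viewer there is one more tool, called after "Request:" as name(argument=value, ...), one argument or row to a line, values as JSON. servo_tool: Moves the arm, as the interface text tells. Its arguments: {"type":"object","properties":{"turn":{"type":"array","items":{"type":"array","items":{"type":"number"}}},"dp":{"type":"array","items":{"type":"array","items":{"type":"number"}}},"fingers":{"type":"array","items":{"type":"number"}}},"required":["turn","dp","fingers"]}

```bash
mkdir -p pics; cat > h.py <<'E'
import numpy as np, cv2
from bench import *
def cam(n):
    d=get_image(n); f=240/np.tan(np.radians(d['vfov'])/2); return d,f
def pix2w(d,f,u,v,z=0):
    T=np.array(d['world_from_camera']); r=T[:3,:3]@np.array([(u-d['cx'])/f,(v-d['cy'])/f,1]); o=T[:3,3]
    return o+r*(z-o[2])/r[2]
def w2pix(d,f,p):
    T=np.linalg.inv(np.array(d['world_from_camera'])); c=T[:3,:3]@np.array(p,float)+T[:3,3]
    return np.array([d['cx']+f*c[0]/c[2], d['cy']+f*c[1]/c[2]])
E
python3 - <<'E'
from h import *
s=read_state(); print(s)
for n in ['top','scene']:
    d,f=cam(n); cv2.imwrite(f'pics/{n}0.png',d['img'][:,:,::-1]); print(n,f,d['cx'],d['cy'],np.round(d['world_from_camera'],3).tolist())
    for q in ['wedge','supply','tip_box','reagent','tube_rack']:
        for r in search_frame(q,n)[:3]: print(q,r)
E
```

```text
{'clock': 0.0, 'joints': array([-8.91394083e-01,  3.85594714e-01,  6.60804158e-03, -4.72435044e-04,
       -1.19401232e+00, -2.58609665e-01]), 'joint_vel': array([-7.65895988e-05, -1.58657457e-03,  8.59494742e-04,  5.15504953e-05,
        4.87634454e-04,  5.33083496e-04]), 'joint_efforts': array([ 1.45012851e-03, -3.92288446e+01,  1.88400435e+01,  4.18599665e+00,
       -4.60824158e-03,  1.70655221e-05]), 'position': array([ 255.07592459, -569.93331277,  230.19554184]), 'ee_rot': array([-2.08762102e-01,  9.77965809e-01,  1.08164611e-03, -3.01958222e-04]), 'contact_force': array([-0.1322775 ,  0.495304  ,  0.17343929]), 'wrist_torque': array([ 0.02892602, -0.01977017, -0.0384043 ]), 'gripper_width': 85.03523002391461}
top 574.1477045896589 316.8230216139394 245.71967628937043 [[0.01, -0.995, 0.103, 407.373], [-1.0, -0.009, 0.008, 31.935], [-0.007, -0.103, -0.995, 1363.902], [0.0, 0.0, 0.0, 1.0]]
wedge {'box': [355.4, 158.6, 32.3, 52.9], 'score': 0.86}
wedge {'box': [343.9, 233.6, 51.5, 28.3], 'score': 0.75}
wedge {'box': [398.7, 277.3, 55.5, 35.6], 'score': 0.71}
supply {'box': [224.0, 227.0, 112.3, 94.6], 'score': 0.97}
tip_box {'box': [479.5, 265.1, 47.0, 57.9], 'score': 0.91}
reagent {'box': [477.4, 200.2, 35.6, 29.1], 'score': 0.8}
tube_rack {'box': [121.4, 221.8, 42.3, 60.7], 'score': 0.72}
scene 534.3848948050206 322.07768212487395 237.40429517580782 [[-0.427, 0.718, -0.55, 1278.828], [0.904, 0.33, -0.272, 395.032], [-0.014, -0.613, -0.79, 1124.205], [0.0, 0.0, 0.0, 1.0]]
wedge {'box': [235.6, 185.1, 43.2, 15.6], 'score': 0.94}
wedge {'box': [240.0, 266.2, 25.7, 37.7], 'score': 0.76}
wedge {'box': [264.8, 221.3, 41.0, 35.8], 'score': 0.58}
supply {'box': [312.7, 190.6, 113.5, 98.9], 'score': 0.92}
tip_box {'box': [180.4, 149.1, 49.7, 45.8], 'score': 0.97}
reagent {'box': [156.8, 193.8, 31.7, 38.6], 'score': 0.59}
tube_rack {'box': [182.4, 148.2, 46.5, 45.4], 'score': 0.42}
```

View pics/top0.png

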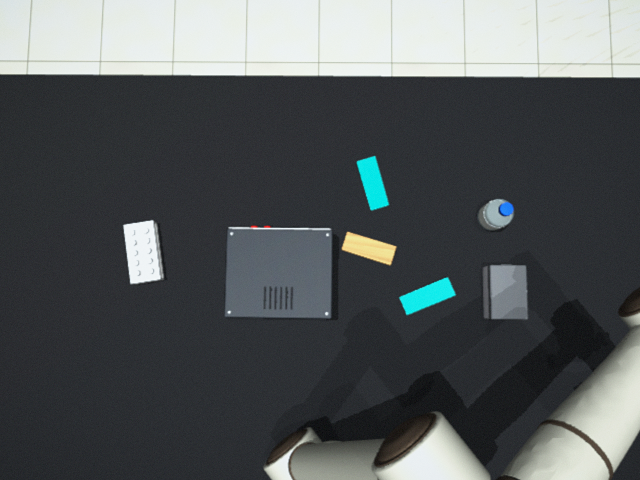

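View pics/scene0.png

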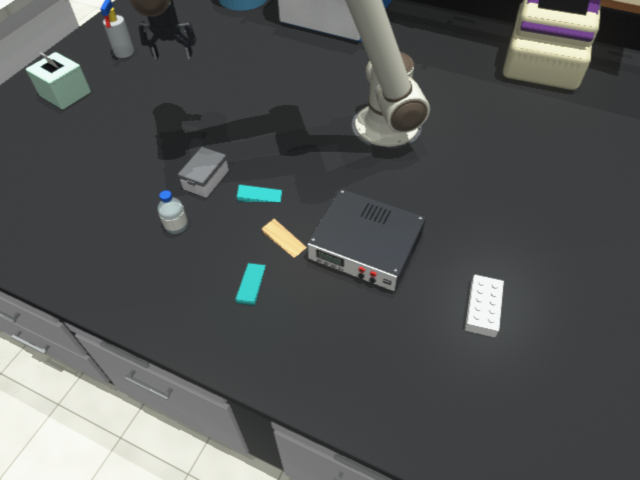

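```bash
cat >> h.py <<'E'
from scipy.optimize import least_squares
def boxpts(lx,ly,z0,z1): return np.array([[sx*lx/2,sy*ly/2,z] for sx in(-1,1) for sy in(-1,1) for z in(z0,z1)])
SUP=boxpts(200,240,14,82)
WED=np.array([[x,sy*22.5,z] for sy in(-1,1) for x,z in((-60,0),(-60,22),(60,0),(60,2))],float)
def pose(P,q):
    c,s=np.cos(q[2]),np.sin(q[2]); return np.c_[c*P[:,0]-s*P[:,1]+q[0], s*P[:,0]+c*P[:,1]+q[1], P[:,2]]
def outline(d,f,P,q):
    px=np.array([w2pix(d,f,p) for p in pose(P,q)]).astype(np.float32)
    h=cv2.convexHull(px)[:,0]; n=np.roll(h,-1,0); t=np.linspace(0,1,20,endpoint=False)
    return np.concatenate([a+(b-a)*t[:,None] for a,b in zip(h,n)]).astype(np.float64),px
def wmask(img,box=None):
    hsv=cv2.cvtColor(img,cv2.COLOR_RGB2HSV); m=((hsv[...,0]>8)&(hsv[...,0]<28)&(hsv[...,1]>60)&(hsv[...,2]>90)).astype(np.uint8)
    n,l,st,c=cv2.connectedComponentsWithStats(m); 
    ok=[i for i in range(1,n) if 250<st[i,4]<3000]
    return m*0 if not ok else (l==best(ok,c,box)).astype(np.uint8)
def best(ok,c,box):
    b=np.array([box[0],box[1]]); return min(ok,key=lambda i:np.hypot(*(c[i]-b)))
def sdf(m):
    up=cv2.resize(m*255,None,fx=4,fy=4,interpolation=cv2.INTER_LINEAR)>127
    a=cv2.distanceTransform(up.astype(np.uint8),cv2.DIST_L2,5); b=cv2.distanceTransform((~up).astype(np.uint8),cv2.DIST_L2,5)
    return ((b-a)/4).astype(np.float32)
def fit(views,P,q0):
    S=[(d,f,sdf(m)) for d,f,m in views]
    def res(q):
        q=[q[0],q[1],q[2]/100]; o=[]
        for d,f,s in S:
            p,_=outline(d,f,P,q); v=cv2.remap(s,(p[:,0]*4+1.5).astype(np.float32)[None],(p[:,1]*4+1.5).astype(np.float32)[None],cv2.INTER_LINEAR)[0]
            o.append(np.resize(v,160)) 
        return np.concatenate(o)
    r=least_squares(res,[q0[0],q0[1],q0[2]*100],loss='soft_l1',f_scale=.7,diff_step=1e-3)
    return np.array([r.x[0],r.x[1],r.x[2]/100]),np.sqrt(np.mean(r.fun**2))
E
python3 - <<'E'
from h import *
V={}
guess={}
for n in ['top','scene']:
    d,f=cam(n); V[n]=(d,f,wmask(d['img'],(368,248) if n=='top' else (285,238)),regions_of('supply',n)[0]['region'].astype(np.uint8))
d,f,wm,sm=V['top']
c=cv2.moments(wm,True); a=pix2w(d,f,c['m10']/c['m00'],c['m01']/c['m00'],8)
b=pix2w(d,f,281,273,82); print('areas',[ (v[2].sum(),v[3].sum()) for v in V.values()],a,b)
out=[]
for sel in (['top'],['scene'],['top','scene']):
    qs,rs=fit([(V[n][0],V[n][1],V[n][3]) for n in sel],SUP,[b[0],b[1],0.])
    print(sel,'sup',qs.round(3),rs)
    for y0 in (1.3,1.3+np.pi):
        qw,rw=fit([(V[n][0],V[n][1],V[n][2]) for n in sel],WED,[a[0],a[1],y0]); print('  wedge',qw.round(3),rw)
    c_,s_=np.cos(qs[2]),np.sin(qs[2]); print('  foot',qs[0]+c_*78+s_*98,qs[1]+s_*78-c_*98)
for n in V:
    d,f,_,_=V[n]; im=d['img'][:,:,::-1].copy(); im=cv2.resize(im,None,fx=4,fy=4,interpolation=cv2.INTER_CUBIC)
    x0,y0=(215,215) if n=='top' else (245,175)
    im=im[y0*4:y0*4+500,x0*4:x0*4+760]
    cv2.imwrite(f'pics/{n}1.png',im)
E
```

```text
areas [(np.uint64(1080), np.uint64(9548)), (np.uint64(819), np.uint64(7582))] [543.92782767 -80.1219532    8.        ] [478.39066833 121.45908458  82.        ]
['top'] sup [480.883 127.6     0.   ] 0.9744723
  wedge [544.598 -80.404   1.256] 0.5769015
  wedge [543.935 -81.793   4.428] 0.76185524
  foot 558.9217647854032 29.631441109966403
['scene'] sup [ 4.81664e+02  1.27023e+02 -5.00000e-03] 0.75821656
  wedge [547.209 -80.382   1.25 ] 0.59470505
  wedge [547.757 -80.345   4.356] 1.7069093
  foot 559.1770679556018 28.637208942216972
['top', 'scene'] sup [ 4.81112e+02  1.27244e+02 -4.00000e-03] 0.88212585
  wedge [545.193 -80.511   1.255] 0.64523906
  wedge [545.269 -81.055   4.396] 1.394963
  foot 558.6821808033594 28.903791665115506
```

View pics/scene1.png

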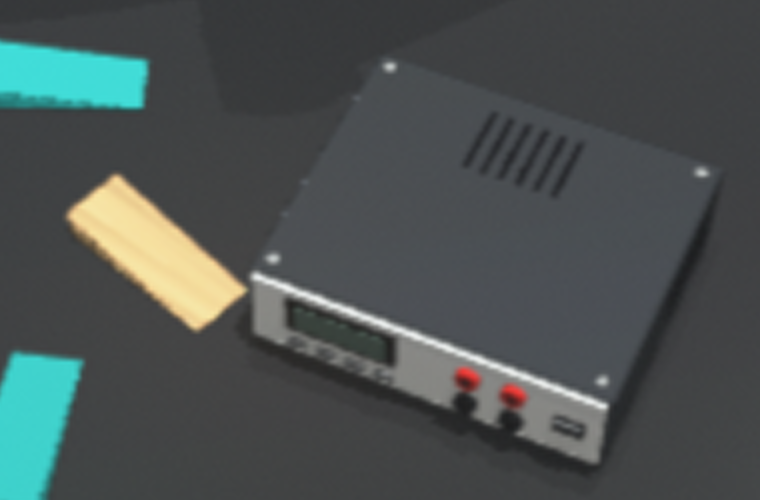

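Request:
servo_tool(
  turn=[
    [0, 0, 0.085],
    [0, 0, 0.085],
    [0, 0, 0.085],
    [0, 0, 0.085],
    [0, 0, 0.085],
  ],
  dp=[
    [0.028, 0.045, -0.004],
    [0.028, 0.045, -0.004],
    [0.028, 0.045, -0.004],
    [0.028, 0.045, -0.004],
    [0.028, 0.045, -0.004],
  ],
  fingers=[0.08, 0.08, 0.08, 0.08, 0.08],
)

```text
clock: 1.42
position: [397.1, -342.3, 210.9]
ee_rot: [-0.413, 0.911, -0.001, 0.001]
contact_force: [1.0, 0.1, 0.2]
gripper_width: 79.9
```

Request:
servo_tool(
  turn=[
    [0, 0, 0.085],
    [0, 0, 0.085],
    [0, 0, 0.085],
    [0, 0, 0.085],
    [0, 0, 0.085],
  ],
  dp=[
    [0.028, 0.045, -0.012],
    [0.028, 0.045, -0.012],
    [0.028, 0.045, -0.012],
    [0.028, 0.045, -0.012],
    [0.028, 0.045, -0.012],
  ],
  fingers=[0.08, 0.08, 0.08, 0.08, 0.08],
)

```text
clock: 2.05
position: [542.2, -109.5, 151.9]
ee_rot: [-0.602, 0.798, -0.004, 0.003]
contact_force: [0.4, -0.1, 0.2]
gripper_width: 80.1
```

Request:
servo_tool(
  turn=[
    [0, 0, -0.038],
    [0, 0, 0],
    [0, 0, 0],
    [0, 0, 0],
    [0, 0, 0],
  ],
  dp=[
    [-0.008, -0.004, -0.03],
    [0, 0, -0.03],
    [0, 0, -0.03],
    [0, 0, -0.03],
    [0, 0, -0.012],
  ],
  fingers=[0.065, 0.065, 0.065, 0.065, 0.065],
)

```text
clock: 2.68
position: [538.2, -109.0, 17.4]
ee_rot: [-0.59, 0.807, -0.005, 0.006]
contact_force: [-0.7, -0.0, -0.3]
gripper_width: 65.1
```

```bash
python3 - <<'E'
from h import *
for n,(x0,y0) in {'scene':(220,150)}.items():
    d,f=cam(n); im=cv2.resize(d['img'][y0:y0+150,x0:x0+200,::-1],None,fx=4,fy=4,interpolation=cv2.INTER_CUBIC); cv2.imwrite('pics/s2.png',im)
print(read_state()['position'])
E
```

```text
[ 537.8054721  -109.05453953   16.63163872]
```

View pics/s2.png

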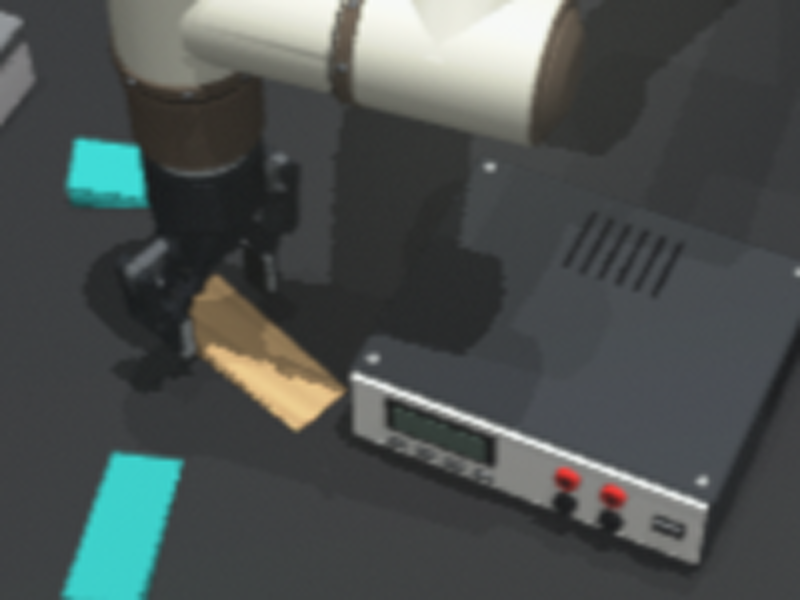

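Request:
servo_tool(
  turn=[
    [0, 0, 0],
    [0, 0, 0],
    [0, 0, 0],
    [0, 0, 0],
    [0, 0, 0],
  ],
  dp=[
    [0, 0, -0.004],
    [0, 0, -0.003],
    [0, 0, -0.002],
    [0, 0, 0],
    [0, 0, 0],
  ],
  fingers=[0.058, 0.053, 0.05, 0.049, 0.049],
)

```text
clock: 3.35
position: [540.0, -109.1, 10.3]
ee_rot: [-0.59, 0.807, -0.007, 0.008]
contact_force: [-0.6, -0.3, 0.0]
gripper_width: 49.1
```

Request:
servo_tool(
  turn=[
    [0, 0, 0.07],
    [0, 0, 0.07],
    [0, 0, 0.07],
    [0, 0, 0.07],
    [0, 0, 0.03],
  ],
  dp=[
    [0.004, 0, 0],
    [0.004, 0, 0],
    [0.004, 0, 0],
    [0.004, 0, 0],
    [0.002, 0, 0],
  ],
  fingers=[0.049, 0.049, 0.049, 0.049, 0.049],
)

```text
clock: 3.98
position: [558.8, -109.1, 11.4]
ee_rot: [0.711, -0.703, 0.006, -0.009]
contact_force: [-0.7, 1.0, -0.1]
gripper_width: 48.9
```

Request:
servo_tool(
  turn=[
    [0, 0, -0.012],
    [0, 0, 0],
    [0, 0, 0],
    [0, 0, 0],
    [0, 0, 0],
  ],
  dp=[
    [0, 0, 0],
    [0, 0, 0],
    [0, 0, 0],
    [0, 0, 0],
    [0, 0, 0],
  ],
  fingers=[0.047, 0.046, 0.0455, 0.0455, 0.06],
)

```text
clock: 4.6
position: [558.8, -109.1, 11.7]
ee_rot: [-0.706, 0.708, -0.006, 0.009]
contact_force: [-0.2, -0.3, 0.8]
gripper_width: 59.8
```

Request:
servo_tool(
  turn=[
    [0, 0, 0],
    [0, 0, 0],
    [0, 0, 0],
    [0, 0, 0],
    [0, 0, 0],
  ],
  dp=[
    [0, 0, 0.005],
    [0, -0.02, 0.05],
    [0, -0.06, 0.015],
    [0, -0.06, 0],
    [0, -0.06, 0],
  ],
  fingers=[0.06, 0.06, 0.05, 0.04, 0.03],
)

```text
clock: 5.22
position: [560.5, -310.8, 86.7]
ee_rot: [0.71, -0.704, 0.008, -0.01]
contact_force: [1.0, -0.4, -0.8]
gripper_width: 30.2
```

```bash
cat > m.py <<'E'
from h import *
import sys
q0=[float(v) for v in sys.argv[1:4]]
V=[];S=[]
for n in ['top','scene']:
    d,f=cam(n); c=w2pix(d,f,[q0[0],q0[1],6]); m=wmask(d['img'],c)
    V.append((d,f,m)); S.append(regions_of('supply',n)[0]['region'].astype(np.uint8)); print(n,m.sum(),S[-1].sum())
for sel in ([0],[1],[0,1]):
    q,r=fit([V[i] for i in sel],WED,q0); print(sel,'wedge',q.round(3),'rms',round(float(r),2),'tip',(q[:2]+60*np.array([np.cos(q[2]),np.sin(q[2])])).round(1))
    s,r=fit([(V[i][0],V[i][1],S[i]) for i in sel],SUP,[481,127,0.]); print('   sup',s.round(3),round(float(r),2))
im=cv2.resize(V[1][0]['img'][150:300,220:420,::-1],None,fx=4,fy=4,interpolation=cv2.INTER_CUBIC); cv2.imwrite('pics/'+sys.argv[4],im)
print(read_state()['position'],read_state()['contact_force'])
E
python3 m.py 558.7 -80 1.57 s3.png
```

```text
top 1073 9785
scene 822 7661
[0] wedge [557.844 -80.942   1.542] rms 0.66 tip [559.6 -21. ]
   sup [ 4.80580e+02  1.27842e+02 -2.00000e-03] 0.98
[1] wedge [559.7   -81.336   1.543] rms 0.55 tip [561.4 -21.4]
   sup [481.809 126.729   0.   ] 0.72
[0, 1] wedge [558.766 -81.671   1.532] rms 0.65 tip [561.1 -21.7]
   sup [481.047 127.386  -0.   ] 0.91
[ 559.48495412 -310.21223165   85.36747842] [ 0.05000301 -0.33732498  0.04798311]
```

Request:
servo_tool(
  turn=[
    [0, 0.02, -0.006],
    [0, 0, 0],
    [0, 0, 0],
    [0, 0, 0],
    [0, 0, 0],
  ],
  dp=[
    [0, 0.05, 0],
    [0, 0.05, -0.01],
    [0, 0.03, -0.03],
    [0, 0, -0.025],
    [0, 0, -0.008],
  ],
  fingers=[0.025, 0.025, 0.025, 0.025, 0.025],
)

```text
clock: 6.05
position: [559.7, -169.9, 12.9]
ee_rot: [0.709, -0.705, 0.001, -0.003]
contact_force: [1.3, 0.2, 0.1]
gripper_width: 24.8
```

Request:
servo_tool(
  turn=[
    [0, 0, 0],
    [0, 0, 0],
    [0, 0, 0],
    [0, 0, 0],
    [0, 0, 0],
  ],
  dp=[
    [0, 0, -0.001],
    [0, 0, -0.001],
    [0, 0, 0],
    [0, 0, 0],
    [0, 0, 0],
  ],
  fingers=[0.025, 0.025, 0.025, 0.025, 0.025],
)

```text
clock: 6.68
position: [561.3, -170.1, 13.5]
ee_rot: [0.709, -0.705, 0.003, -0.005]
contact_force: [-0.2, -0.4, -0.1]
gripper_width: 25.0
```

Request:
servo_tool(
  turn=[
    [0, 0.003, -0.003],
    [0, 0.001, -0.001],
    [0, 0.001, -0.001],
    [0, 0.001, 0],
    [0, 0.001, 0],
  ],
  dp=[
    [-0.0015, 0, -0.003],
    [-0.001, 0.003, -0.003],
    [-0.0005, 0.003, -0.002],
    [-0.0003, 0.003, -0.0005],
    [-0.0003, 0.003, -0.0003],
  ],
  fingers=[0.025, 0.025, 0.025, 0.025, 0.025],
)

```text
clock: 7.3
position: [557.2, -157.5, 3.9]
ee_rot: [0.707, -0.707, 0.0, -0.002]
contact_force: [0.6, 0.6, -0.1]
gripper_width: 25.2
```

Request:
servo_tool(
  turn=[
    [0, 0.001, 0],
    [0, 0.001, 0],
    [0, 0.001, 0],
    [0, 0.001, 0],
    [0, 0.001, 0],
  ],
  dp=[
    [-0.0003, 0.003, -0.0003],
    [-0.0003, 0.003, -0.0003],
    [-0.0003, 0.003, -0.0003],
    [-0.0003, 0.003, -0.0003],
    [-0.0003, 0.003, -0.0003],
  ],
  fingers=[0.025, 0.025, 0.025, 0.025, 0.025],
)

```text
clock: 7.92
position: [556.1, -141.6, 2.8]
ee_rot: [0.707, -0.707, -0.001, -0.0]
contact_force: [0.9, 0.1, 0.2]
gripper_width: 24.8
```

Request:
servo_tool(
  turn=[
    [0, 0, 0],
    [0, 0, 0],
    [0, 0, 0],
    [0, 0, 0],
    [0, 0, 0],
  ],
  dp=[
    [0, 0.003, 0.001],
    [0, 0.003, 0.001],
    [0, 0.003, 0.001],
    [0, 0.003, 0],
    [0, 0.001, 0],
  ],
  fingers=[0.025, 0.025, 0.025, 0.025, 0.025],
)

```text
clock: 8.55
position: [555.8, -127.4, 5.9]
ee_rot: [0.707, -0.707, -0.001, -0.0]
contact_force: [0.2, -1.1, -0.7]
gripper_width: 25.1
```

```bash
python3 m.py 558.7 -60 1.57 s4.png
```

```text
top 1271 6334
scene 726 7617
[0] wedge [ 612.002 -176.48     1.647] rms 3.82 tip [ 607.4 -116.7]
   sup [479.531 150.25    4.93 ] 13.33
[1] wedge [557.837 -62.097   1.503] rms 2.32 tip [561.9  -2.2]
   sup [481.938 127.575  -0.   ] 0.99
[0, 1] wedge [ 565.099 -118.624    1.831] rms 16.54 tip [549.7 -60.6]
   sup [481.151 128.997  -0.   ] 14.25
[ 555.8172227  -127.5899256     5.80101843] [-0.44700094  0.21140129  0.2567039 ]
```

View pics/s4.png

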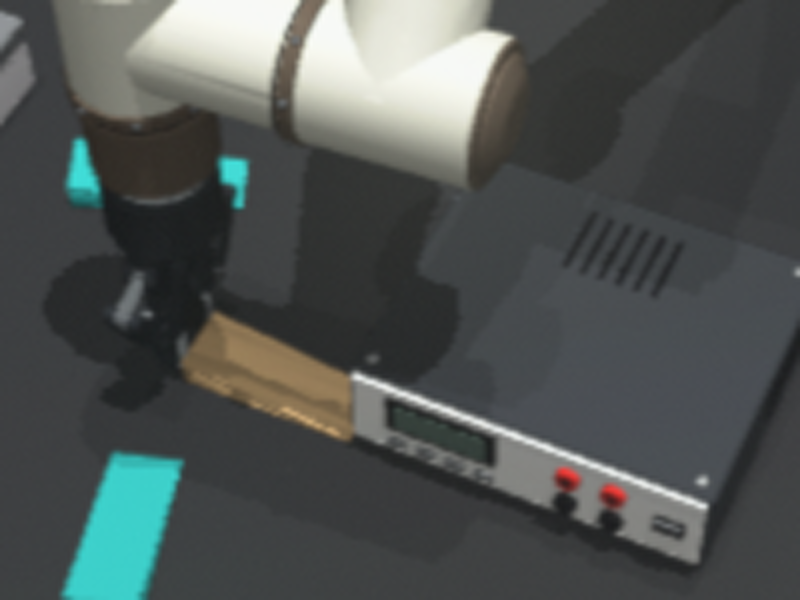

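Request:
servo_tool(
  turn=[
    [0, 0, 0],
    [0, 0, 0],
    [0, 0, 0],
    [0, 0, 0],
    [0, 0, 0],
  ],
  dp=[
    [0, 0.006, 0],
    [0, 0.006, 0],
    [0, 0.006, 0],
    [0, 0.005, 0],
    [0, 0.003, 0],
  ],
  fingers=[0.025, 0.025, 0.025, 0.025, 0.025],
)

```text
clock: 9.38
position: [555.8, -99.9, 5.8]
ee_rot: [0.707, -0.707, -0.001, 0.0]
contact_force: [-0.5, -0.8, 0.1]
gripper_width: 25.2
```

Request:
servo_tool(
  turn=[
    [0, 0, 0],
    [0, 0, 0],
    [0, 0, 0],
    [0, 0, 0],
    [0, 0, 0],
  ],
  dp=[
    [0, 0, 0],
    [0, -0.03, 0.01],
    [0, -0.06, 0.01],
    [0, -0.06, 0.01],
    [0, -0.06, 0],
  ],
  fingers=[0.025, 0.025, 0.025, 0.025, 0.025],
)

```text
clock: 10.0
position: [557.0, -311.2, 37.2]
ee_rot: [0.711, -0.703, -0.001, -0.0]
contact_force: [1.1, 0.6, 0.6]
gripper_width: 24.9
```

```bash
cat > m2.py <<'E'
# wedge partly under supply: outline = wedge region minus supply silhouette; fit mask where supply hull is removed
from h import *
import sys
from scipy.optimize import minimize
y0=float(sys.argv[1]); qs=[481.1,127.3,-0.002]
for n in ['top','scene']:
    d,f=cam(n); c=w2pix(d,f,[558.7,y0-20,8]); m=wmask(d['img'],c); big=cv2.resize(m*255,None,fx=4,fy=4)>127
    sil=np.zeros((1920,2560),np.uint8); _,px=outline(d,f,SUP,qs); cv2.fillConvexPoly(sil,cv2.convexHull((px*4+1.5).astype(np.int32)),1)
    def cost(q):
        w=np.zeros_like(sil); _,p=outline(d,f,WED,[q[0],q[1],q[2]/100]); cv2.fillConvexPoly(w,cv2.convexHull(((p*4+1.5)*16).astype(np.int32)),1,shift=4); w=(w==1)&(sil==0)
        return (w^big).sum()/16.
    r=minimize(cost,[558.7,y0,157.],method='Nelder-Mead',options=dict(initial_simplex=[[558,y0,157],[563,y0,157],[558,y0+6,157],[558,y0,165]]))
    s,rs=fit([(d,f,regions_of('supply',n)[0]['region'].astype(np.uint8))],SUP,[481,127,0.])
    print(n,m.sum(),r.x.round(2),'mismatch px',round(r.fun,1),'sup',s.round(3),round(float(rs),2))
    cv2.imwrite(f'pics/{n}_{sys.argv[2]}.png',cv2.resize(d['img'][150:300,220:420,::-1],None,fx=4,fy=4,interpolation=cv2.INTER_CUBIC))
print(read_state()['position'],read_state()['contact_force'])
E
python3 m2.py -33 a
```

```text
top 835 [555.08 -28.09 157.77] mismatch px 47.2 sup [ 4.80470e+02  1.28121e+02 -2.00000e-03] 0.89
scene 623 [556.65 -31.17 156.17] mismatch px 33.6 sup [481.976 127.247  -0.   ] 0.69
[ 555.44206715 -310.44509345   35.52987777] [ 0.20397149  0.72425134 -1.17366753]
```

Request:
servo_tool(
  turn=[
    [0, 0, -0.012],
    [0, 0, 0],
    [0, 0, 0],
    [0, 0, 0],
    [0, 0, 0],
  ],
  dp=[
    [0.004, 0.04, 0.02],
    [0, 0.055, 0],
    [0, 0.055, 0],
    [0, 0.055, 0],
    [0, 0.03, 0],
  ],
  fingers=[0.065, 0.065, 0.065, 0.065, 0.065],
)

```text
clock: 10.82
position: [557.3, -64.3, 55.3]
ee_rot: [-0.706, 0.708, 0.003, -0.001]
contact_force: [-0.1, -0.1, 0.8]
gripper_width: 65.4
```

Request:
servo_tool(
  turn=[
    [0, 0, 0],
    [0, 0, 0],
    [0, 0, 0],
    [0, 0, 0],
    [0, 0, 0],
  ],
  dp=[
    [0.002, -0.006, -0.02],
    [0, 0, -0.016],
    [0, 0, -0.006],
    [0, 0, 0],
    [0, 0, 0],
  ],
  fingers=[0.065, 0.065, 0.06, 0.055, 0.052],
)

```text
clock: 11.45
position: [558.6, -63.8, 12.9]
ee_rot: [0.71, -0.704, -0.003, 0.0]
contact_force: [0.3, -0.3, -0.3]
gripper_width: 52.0
```

Request:
servo_tool(
  turn=[
    [0, 0, -0.008],
    [0, 0, 0],
    [0, 0, 0],
    [0, 0, 0],
    [0, 0, 0],
  ],
  dp=[
    [0.001, 0, 0],
    [0, 0, 0],
    [0, 0, 0],
    [0, 0, 0],
    [0, 0, 0],
  ],
  fingers=[0.051, 0.048, 0.046, 0.0455, 0.0455],
)

```text
clock: 12.08
position: [560.0, -64.5, 13.9]
ee_rot: [-0.706, 0.708, 0.002, 0.0]
contact_force: [0.0, -0.4, -0.4]
gripper_width: 45.6
```

Request:
servo_tool(
  turn=[
    [0, 0, 0],
    [0, 0, 0],
    [0, 0, 0],
    [0, 0, 0],
    [0, 0, 0],
  ],
  dp=[
    [0, 0, 0],
    [0, 0, 0.03],
    [0, -0.04, 0.02],
    [0, -0.06, 0],
    [0, -0.06, 0],
  ],
  fingers=[0.06, 0.06, 0.05, 0.03, 0.022],
)

```text
clock: 12.7
position: [561.9, -224.6, 66.2]
ee_rot: [0.71, -0.704, -0.001, -0.001]
contact_force: [0.7, 1.3, -0.2]
gripper_width: 22.1
```

```bash
python3 m2.py -31 b
```

```text
top 413 [556.42  16.89 156.38] mismatch px 19.0 sup [480.413 127.506  -0.   ] 0.91
scene 602 [558.55 -28.51 159.31] mismatch px 43.2 sup [481.621 126.729  -0.   ] 0.74
[ 560.97578374 -224.70372001   65.42401588] [ 0.42008253 -0.37483036 -0.79095415]
```

Request:
servo_tool(
  turn=[
    [0, 0, -0.006],
    [0, 0, 0],
    [0, 0, 0],
    [0, 0, 0],
    [0, 0, 0],
  ],
  dp=[
    [-0.002, 0.05, -0.01],
    [0, 0.04, -0.02],
    [0, 0, -0.018],
    [0, 0, -0.007],
    [0, 0, 0],
  ],
  fingers=[0.022, 0.022, 0.022, 0.022, 0.022],
)

```text
clock: 13.52
position: [559.6, -127.4, 9.9]
ee_rot: [0.708, -0.706, -0.001, -0.001]
contact_force: [0.5, 0.5, -0.8]
gripper_width: 22.3
```

Request:
servo_tool(
  turn=[
    [0, 0, -0.004],
    [0, 0, 0],
    [0, 0, 0],
    [0, 0, 0],
    [0, 0, 0],
  ],
  dp=[
    [0, 0.007, -0.002],
    [0, 0.007, -0.001],
    [0, 0.007, 0],
    [0, 0.004, 0],
    [0, 0, 0],
  ],
  fingers=[0.022, 0.022, 0.022, 0.022, 0.022],
)

```text
clock: 14.15
position: [561.0, -100.9, 8.6]
ee_rot: [-0.707, 0.708, -0.0, 0.003]
contact_force: [0.6, -0.1, 0.2]
gripper_width: 22.0
```

Request:
servo_tool(
  turn=[
    [0, 0, 0],
    [0, 0, 0],
    [0, 0, 0],
    [0, 0, 0],
    [0, 0, 0],
  ],
  dp=[
    [0, 0.002, 0],
    [0, 0.002, 0],
    [0, 0.002, 0],
    [0, 0.002, 0],
    [0, 0.001, 0],
  ],
  fingers=[0.022, 0.022, 0.022, 0.022, 0.022],
)

```text
clock: 14.78
position: [560.8, -92.0, 8.6]
ee_rot: [-0.706, 0.708, -0.0, 0.002]
contact_force: [0.2, 0.6, -0.3]
gripper_width: 22.0
```

Request:
servo_tool(
  turn=[
    [0, 0, 0],
    [0, 0, 0],
    [0, 0, 0],
    [0, 0, 0],
    [0, 0, 0],
  ],
  dp=[
    [0, 0.001, 0],
    [0, 0.001, 0],
    [0, 0.001, 0],
    [0, 0.001, 0],
    [0, 0.001, 0],
  ],
  fingers=[0.022, 0.022, 0.022, 0.022, 0.022],
)

```text
clock: 15.4
position: [560.7, -87.1, 8.7]
ee_rot: [-0.706, 0.708, -0.0, 0.002]
contact_force: [-0.7, -2.5, 0.2]
gripper_width: 22.0
```

Request:
servo_tool(
  turn=[
    [0, 0, 0],
    [0, 0, 0],
    [0, 0, 0],
    [0, 0, 0],
    [0, 0, 0],
  ],
  dp=[
    [0, 0.0005, 0],
    [0, 0.0005, 0],
    [0, 0, 0],
    [0, 0, 0],
    [0, 0, 0],
  ],
  fingers=[0.022, 0.022, 0.022, 0.022, 0.022],
)

```text
clock: 16.02
position: [560.6, -86.9, 8.7]
ee_rot: [-0.706, 0.708, -0.001, 0.002]
contact_force: [0.4, -2.7, -0.2]
gripper_width: 22.2
```

Request:
servo_tool(
  turn=[
    [0, 0, 0],
    [0, 0, 0],
    [0, 0, 0],
    [0, 0, 0],
    [0, 0, 0],
  ],
  dp=[
    [0, 0.001, 0],
    [0, 0.001, 0],
    [0, 0.001, 0],
    [0, 0.001, 0],
    [0, 0.001, 0],
  ],
  fingers=[0.022, 0.022, 0.022, 0.022, 0.022],
)

```text
clock: 16.65
position: [560.4, -85.9, 8.9]
ee_rot: [-0.706, 0.708, -0.002, -0.0]
contact_force: [0.2, -7.8, -1.0]
gripper_width: 22.2
```

Request:
servo_tool(
  turn=[
    [0, 0, 0],
    [0, 0, 0],
    [0, 0, 0],
    [0, 0, 0],
    [0, 0, 0],
  ],
  dp=[
    [0, 0.0008, 0],
    [0, 0.0008, 0],
    [0, 0.0008, 0],
    [0, 0.0008, 0],
    [0, 0.0008, 0],
  ],
  fingers=[0.022, 0.022, 0.022, 0.022, 0.022],
)

```text
clock: 17.27
position: [560.2, -86.0, 8.9]
ee_rot: [-0.706, 0.708, -0.003, -0.002]
contact_force: [0.0, -5.6, -0.6]
gripper_width: 22.2
```

Request:
servo_tool(
  turn=[
    [0, 0, 0],
    [0, 0, 0],
    [0, 0, 0],
    [0, 0, 0],
    [0, 0, 0],
  ],
  dp=[
    [0, 0.0011, 0],
    [0, 0.0013, 0],
    [0, 0.0013, 0],
    [0, 0.0013, 0],
    [0, 0.0013, 0],
  ],
  fingers=[0.022, 0.022, 0.022, 0.022, 0.022],
)

```text
clock: 17.9
position: [559.9, -85.8, 9.2]
ee_rot: [-0.705, 0.709, -0.004, -0.005]
contact_force: [1.1, -8.9, -0.9]
gripper_width: 22.2
```

Request:
servo_tool(
  turn=[
    [0, 0, 0],
    [0, 0, 0],
    [0, 0, 0],
    [0, 0, 0],
    [0, 0, 0],
  ],
  dp=[
    [0, -0.02, 0],
    [0, -0.05, 0.03],
    [0, -0.06, 0.02],
    [0, -0.06, 0.02],
    [0, -0.06, 0.02],
  ],
  fingers=[0.022, 0.022, 0.01, 0, 0],
)

```text
clock: 18.52
position: [560.6, -332.9, 99.3]
ee_rot: [0.709, -0.706, 0.003, 0.004]
contact_force: [1.2, 0.2, 0.6]
gripper_width: 0.1
```

```bash
python3 m2.py -15 c
```

```text
top 698 [559.08 -16.24 156.36] mismatch px 11.3 sup [480.452 127.89   -0.   ] 0.84
scene 590 [560.62 -17.47 154.19] mismatch px 36.1 sup [481.857 127.146  -0.   ] 0.71
[ 560.04523746 -332.36307293   98.34096944] [-0.28646978  1.10984844 -1.1546549 ]
```

View pics/scene_c.png

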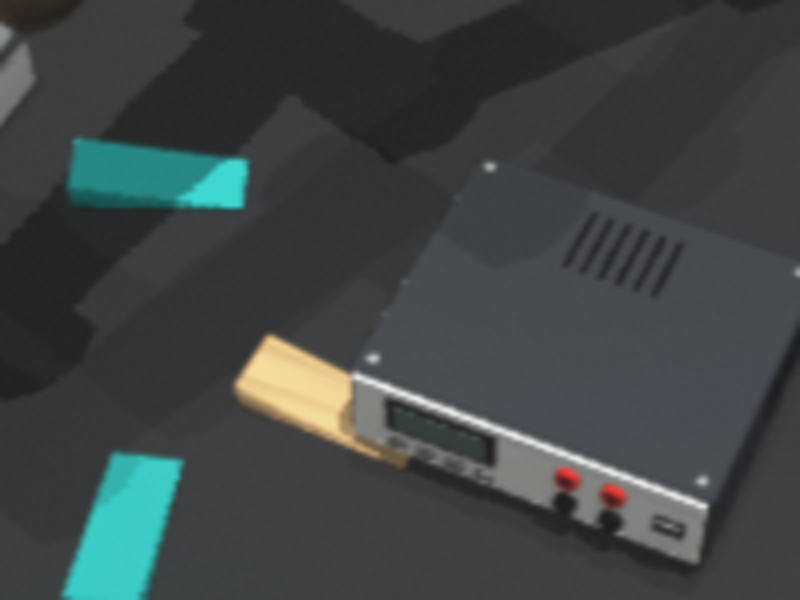

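Request:
servo_tool(
  turn=[
    [0, 0, 0],
    [0, 0, 0],
    [0, 0, 0],
    [0, 0, 0],
    [0, 0, 0],
  ],
  dp=[
    [0, 0.04, 0.03],
    [0, 0.06, 0],
    [0, 0.06, 0],
    [0, 0.06, 0],
    [0, 0.055, 0],
  ],
  fingers=[0, 0, 0, 0, 0],
)

```text
clock: 19.35
position: [556.2, -44.9, 124.4]
ee_rot: [0.708, -0.706, -0.001, 0.005]
contact_force: [0.2, 0.4, 0.2]
gripper_width: 0.1
```

Request:
servo_tool(
  turn=[
    [0, 0, 0],
    [0, 0, 0],
    [0, 0, 0],
    [0, 0, 0],
    [0, 0, 0],
  ],
  dp=[
    [0, 0.045, 0],
    [0, 0.03, 0],
    [0, 0, -0.01],
    [0, 0, -0.005],
    [0, 0, 0],
  ],
  fingers=[0, 0, 0, 0, 0],
)

```text
clock: 19.98
position: [550.3, 42.0, 105.8]
ee_rot: [0.713, -0.701, -0.004, 0.007]
contact_force: [0.7, 0.1, -0.4]
gripper_width: -0.3
```

Tip is at (550,42,106); correct to (559,29) and descend.

Request:
servo_tool(
  turn=[
    [0, 0, -0.01],
    [0, 0, 0],
    [0, 0, 0],
    [0, 0, 0],
    [0, 0, 0],
  ],
  dp=[
    [0.009, -0.013, -0.005],
    [0, 0, -0.005],
    [0, 0, -0.003],
    [0, 0, -0.002],
    [0, 0, 0],
  ],
  fingers=[0, 0, 0, 0, 0],
)

```text
clock: 20.6
position: [559.7, 25.6, 89.6]
ee_rot: [0.708, -0.706, -0.004, 0.008]
contact_force: [0.5, -0.0, -0.6]
gripper_width: 0.1
```

Request:
servo_tool(
  turn=[
    [0, 0, 0],
    [0, 0, 0],
    [0, 0, 0],
    [0, 0, 0],
    [0, 0, 0],
  ],
  dp=[
    [0, 0.003, -0.002],
    [0, 0, -0.002],
    [0, 0, -0.001],
    [0, 0, -0.001],
    [0, 0, -0.001],
  ],
  fingers=[0, 0, 0, 0, 0],
)

```text
clock: 21.22
position: [560.0, 29.5, 82.6]
ee_rot: [0.709, -0.706, -0.004, 0.007]
contact_force: [0.1, 0.2, -1.0]
gripper_width: 0.4
```

Request:
servo_tool(
  turn=[
    [0, 0, 0],
    [0, 0, 0],
    [0, 0, 0],
    [0, 0, 0],
    [0, 0, 0],
  ],
  dp=[
    [0, 0, -0.0005],
    [0, 0, -0.0008],
    [0, 0, -0.001],
    [0, 0, -0.001],
    [0, 0, -0.001],
  ],
  fingers=[0, 0, 0, 0, 0],
)

```text
clock: 21.85
position: [560.0, 29.4, 82.1]
ee_rot: [0.709, -0.705, -0.003, 0.007]
contact_force: [-2.3, -0.1, 6.0]
gripper_width: -0.2
```

Request:
servo_tool(
  turn=[
    [0, 0, 0],
    [0, 0, 0],
    [0, 0, 0],
    [0, 0, 0],
    [0, 0, 0],
  ],
  dp=[
    [0, 0, -0.0014],
    [0, 0, -0.0016],
    [0, 0, -0.0018],
    [0, 0, -0.0018],
    [0, 0, -0.0018],
  ],
  fingers=[0, 0, 0, 0, 0],
)

```text
clock: 22.48
position: [560.1, 29.4, 81.9]
ee_rot: [0.71, -0.704, -0.002, 0.007]
contact_force: [-3.8, 1.5, 10.1]
gripper_width: 0.1
```

Held at 10 N with no drop; a bit more for a firm test and hold.

Request:
servo_tool(
  turn=[
    [0, 0, 0],
    [0, 0, 0],
    [0, 0, 0],
    [0, 0, 0],
    [0, 0, 0],
  ],
  dp=[
    [0, 0, -0.002],
    [0, 0, -0.002],
    [0, 0, -0.002],
    [0, 0, -0.002],
    [0, 0, -0.002],
  ],
  fingers=[0, 0, 0, 0, 0],
)

```text
clock: 23.1
position: [560.2, 29.4, 81.9]
ee_rot: [0.711, -0.703, 0.0, 0.006]
contact_force: [-4.7, 1.2, 11.4]
gripper_width: -0.0
```

Request:
servo_tool(
  turn=[
    [0, 0, 0],
    [0, 0, 0],
    [0, 0, 0],
    [0, 0, 0],
    [0, 0, 0],
  ],
  dp=[
    [0, 0, 0.003],
    [0, 0, 0.03],
    [0, 0, 0.05],
    [0, -0.04, 0.04],
    [0, -0.05, 0.03],
  ],
  fingers=[0, 0, 0, 0, 0],
)

```text
clock: 23.72
position: [558.6, -60.6, 236.5]
ee_rot: [0.713, -0.701, -0.001, 0.008]
contact_force: [1.2, -0.2, 0.6]
gripper_width: 0.2
```

Request:
servo_tool(
  turn=[
    [0, 0, 0],
    [0, 0, 0],
    [0, 0, 0],
    [0, 0, 0],
    [0, 0, 0],
  ],
  dp=[
    [0, -0.06, 0],
    [0, -0.06, 0],
    [0, -0.06, 0],
    [0, -0.06, 0],
    [0, -0.05, 0],
  ],
  fingers=[0, 0, 0, 0, 0],
)

```text
clock: 24.35
position: [559.8, -359.2, 240.1]
ee_rot: [0.714, -0.7, 0.002, 0.005]
contact_force: [1.1, 0.1, 0.5]
gripper_width: 0.4
```

```bash
python3 m2.py -16 d
```

```text
top 698 [558.61 -16.18 157.8 ] mismatch px 12.1 sup [ 452.884 -718.813    6.192] 46.43
scene 586 [560.36 -17.41 154.45] mismatch px 34.3 sup [481.005 126.321  -0.   ] 0.93
[ 559.64774428 -357.71607301  239.43802273] [ 0.40252193  0.52086169 -0.04345501]
```

View pics/top_d.png

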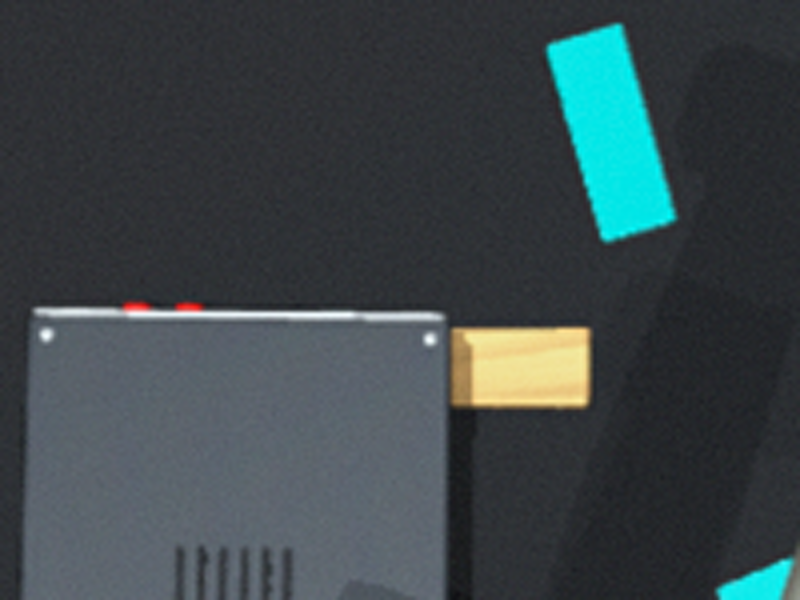

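```bash
python3 -c "
from bench import *
print(job_done())"
```

```text
the job is handed in; nothing more can be done
None
```

The wedge is pushed thin end first under the short foot until snug, the corner has been pressed to test it, and the job is handed in at about 24 s. I lined the wedge up by steering it sideways between loosely set fingers, and nothing was lifted.

- **Wedge push:** The push force rose to about 9 N. The wedge then hardly moved between pushes, so I stopped there.
- **Press test:** The shut fingertips pressed about 11 N on the corner above the foot. The tip met the top at 82.1 mm and settled at 81.9 mm, so there was no rocking.
- **Sideways force:** During the press I also measured a sideways force of up to about 5 N.
- **Wedge position:** It stayed where it was after the press and looks square to the case in the top view. The top camera puts it within about 1 mm of being in line with the foot. The scene camera's fit shows about 1.5° of skew.
- **Depth:** The camera fits put the wedge's origin 46 mm behind the foot's centre, against a nominal 44 mm. That difference is within the fit error, and I went by the force.
- **Supply position:** The scene camera shows it within 1 mm of where it started. The last top-camera fit of the supply failed, with a plainly wrong result. The top picture itself shows the supply looking straight and undisturbed.

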